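# Make up the table caddy and the stove caddy

### The arm

A 7-joint arm with a two-finger parallel gripper is mounted at the origin on a cart in front of the work surface, level with it; the furniture and walls round the work are solid. World frame = base frame: x ahead of the robot, y to its left, z up, the work surface at z = 0. Lengths are in m, angles in rad, forces in N, time in s.
With the tool pointing down it reaches from about 0.4 to 0.875 m from the base axis. Payload 19.3 kg.
Tool frame: the origin (TCP) lies at the very end of the fingers, on their centre line; the grasp point (between the pads) lies 19 mm behind it; z points along the fingers, y is the line along which they close (so a half turn about z gives the same grasp; the last joint's range is limited). The gripper opens to 85 mm and grips with 20 to 120 N. Pads are 22 mm wide; open, the fingers measure 114 mm over their backs; the gripper's body (76 mm by 85 mm) begins 54 mm behind the grasp point. The pads swing forward as they close: fully open they stand 13 mm farther back than shut.
Start: joints at [-1.181, 0.521, -0.036, 1.599, 0.021, 1.021, -0.113], TCP at [0.277, 0.56, 0.231] pointing down, gripper open.
Joint ranges: [-2.91, 2.91], [-0.3, 2.13], [-1.5, 1.42], [0.17, 2.43], [-1.26, 4.41], [0.16, 1.93], [-2.52, 2.52]. Speed limits (rad/s): [1.89, 1.89, 2.39, 2.39, 3.01, 3.01, 3.01].

### API

Orientations are given as [roll, pitch, yaw] about the fixed x, y, z axes, in that order (R = Rz(yaw) Ry(pitch) Rx(roll)).
In Python, from workcell import bot gives the robot as it stands.
- The arm moves only by the shell command python3 -m crank 'ROWS' [FORCE]. ROWS is a JSON object of lists of equal length, an entry for each row: "travel": the shift along the world's x, y, z in cm, a list of three; "turn": the turn, a rotation vector about the world's x, y, z in degrees, a list of three; "gripper": the closure, from 0 (fully open) to 1 (shut). A call has exactly 5 rows; each row is the pose to reach, as a shift and turn from the pose commanded when the call began; what a row does not reach only later rows make up. A row lasts 1/10 s, in which the tool goes at most 50 mm and 8.59 degrees, less where a joint would pass 70% of its speed; a pose out of reach is approached as far as the arm can. A call with a gripper value outside its range is refused whole. The fingers move at their own pace and stop on an object; FORCE is the grip in N (left out, the last holds). Time passes only in rows, so rows that repeat a pose let the fingers close, or fill a call up. It gives the time, the measured TCP pose, the force, the opening and the grip force at its end, in the units of the state.
- bot.observe(): the state, without advancing time (a new reading comes with each control period).
- bot.grab_frame(name): name is "side" or "top"; returns a dict with "pixels" (480x640x3 uint8, red, green, blue), "fx", "fy", "cx", "cy" (pixels), "dist" ([k1, k2, p1, p2, k3] as OpenCV has them; the pictures are not rectified), "extrinsics" (4x4, takes a point from world to camera coordinates). Camera axes: x right, y down, z forward; pixel columns grow to the right and rows downward; lengths in m; the calibration is good to about 2 mm. A picture is of the moment at which its call begins. There is no depth.
- bot.job_done(): hands the job in; it is judged then, once.
The state is a dict: "clock": time; "qpos": joint angles; "qd": joint speeds; "joint_efforts": joint torques, N m; "position": TCP position; "tool_rot": TCP orientation; "force": force on the tool from outside, world axes, zero at the start; "moment": the same for the moment, N m; "grip_width": finger opening in m; "finger_force": force on a finger pad.
Only numpy, scipy, OpenCV 4.12 (cv2) and the standard library are available. Lean on these libraries where they do the work, as an engineer would, in place of code of your own. Each camera call takes 0.05 s, during which the arm holds its last target. There are 200 camera calls.

### The job

Make up the two wooden caddies: the three-pocket one is for the table and gets the salt shaker, the slim spice jar and, in its wide middle pocket, the tall wide jar; the two-pocket one is for the stove and gets the wooden pepper mill and the squat glass jar. One thing already in the table caddy is wrong there and belongs in the stove caddy: move it over and complete both from the stock on the board, each thing standing upright on the bottom of its own pocket. Do not shove the caddies about, and leave the glass, the garlic and the onion where they stand.

Things in the scene. Friction and masses are not known exactly. Their poses are not given: they have to be found in the camera images.
- table_caddy: Loose open wooden caddy with THREE pockets in a row: 94 (own x) by 222 (own y), 32 mm high, walls 6, 0.8 kg. Origin: centre of underside; own y along the row. Inner bottom 7 mm, wall tops 32 mm above the origin. Wide middle pocket centred on the origin, 82 by 82 mm; narrow end pockets centred at own y = +76 and -76 mm, 58 along y by 82 along x.
- stove_caddy: Loose open wooden caddy with TWO pockets in a row: 94 (own x) by 182 (own y), 32 mm high, walls 6, 0.8 kg. Origin: centre of underside; own y along the row. Inner bottom 7 mm, wall tops 32 mm above the origin. Two equal pockets 82 by 82 mm, centred at own y = +44 and -44 mm; empty at the start.
- salt_shaker: Small glass salt shaker with a perforated grey metal dome, round: 44 mm across up to 74 mm, dome 34 mm across, 90 mm high, 0.1 kg. Origin: centre of underside, z up. At the start it stands either in a narrow pocket of the table caddy or on the wooden stock board on the drainer at the left; the spice jar stands in the other of these places.
- spice_jar: Slim straight spice jar: a plain cylinder 41 mm across, 105 mm high, its dark cap as wide as the jar, 0.11 kg. Origin: centre of underside, z up. At the start in a narrow pocket of the table caddy, or, if the salt shaker is there, on the stock board.
- tall_jar: Tall wide jar of pale balls with a screw lid: body 64 mm across, lid 66 mm across from 89 mm up, 100 mm high, 0.41 kg; it fits only the 82 mm pockets. Origin: centre of underside, z up. On the stock board at the start.
- squat_jar: Squat clear glass jar with a flat grey metal lid: 62 mm across, only 60 mm high, lid from 49 mm up, 0.2 kg; it fits only the 82 mm pockets. Origin: centre of underside, z up. At the start it stands either, wrongly, in the wide pocket of the table caddy or on the stock board.
- pepper_mill: Turned wooden pepper mill, the tallest of the set, 170 mm high, 0.18 kg: foot 58 mm across; rounded head 49 mm across between 123 and 159 mm, widest at about 141 mm (grip it there; it does not turn); 12 mm metal knob on top. Origin: centre of underside, z up. At the start in the wide pocket of the table caddy (wrong) or on the stock board, the squat jar being in the other place.
- tea_glass: Bystander: clear waisted tea glass, 63 mm across, 88 mm high, among the stock on the stock board. Origin: centre of underside. The board is fixed, 220 by 190 mm, its top 7 mm above the counter (level with the caddies' inner bottoms); things on it stand about 0.1 m apart.
- garlic: Bystander: garlic bulb, 56 mm across, 56 mm high, loose on the counter near its front edge. Origin: centre of underside. (Beyond x = 0.60 a white board leans against the wall, and pans hang lower than 0.5 m beyond x = 0.65: carry things across on the near side.)
- onion: Bystander: onion, 75 mm across, 77 mm high, loose on the counter at the back right. Origin: centre of underside.
Things that resemble listed ones, but are neither listed nor needed, are in the scene too. What is shaped like the spice_jar but blue is not meant.

How it is judged:
At the end, for the whole second after the job is handed in: Salt shaker and spice jar, one in each narrow pocket, and tall jar, in the wide pocket, stand in the table caddy; mill and squat jar, one in each pocket, in the stove caddy; upright within 0.15 rad, on the bottom within 5 mm, within 14 mm (stove 18) of centre along the row; all flat, at rest (z of salt_shaker in the frame of table_caddy between 0.003 and 0.013 m and angle between each of salt_shaker, spice_jar, tall_jar, pepper_mill, squat_jar's own z axis and vertical below 0.15 rad and linear speed of each of salt_shaker, spice_jar, tall_jar, pepper_mill, squat_jar, table_caddy, stove_caddy below 0.02 m/s and z of spice_jar in the frame of table_caddy between 0.003 and 0.013 m and z of tall_jar in the frame of table_caddy between 0.003 and 0.013 m and z of pepper_mill in the frame of stove_caddy between 0.003 and 0.013 m and z of squat_jar in the frame of stove_caddy between 0.003 and 0.013 m and y of tall_jar in the frame of table_caddy between -0.014 and 0.014 m and x of tall_jar in the frame of table_caddy between -0.026 and 0.026 m and ((y of salt_shaker in the frame of table_caddy between 0.062 and 0.09 m and x of salt_shaker in the frame of table_caddy between -0.026 and 0.026 m and y of spice_jar in the frame of table_caddy between -0.09 and -0.062 m and x of spice_jar in the frame of table_caddy between -0.026 and 0.026 m) or (y of salt_shaker in the frame of table_caddy between -0.09 and -0.062 m and x of salt_shaker in the frame of table_caddy between -0.026 and 0.026 m and y of spice_jar in the frame of table_caddy between 0.062 and 0.09 m and x of spice_jar in the frame of table_caddy between -0.026 and 0.026 m)) and ((y of pepper_mill in the frame of stove_caddy between 0.026 and 0.062 m and x of pepper_mill in the frame of stove_caddy between -0.026 and 0.026 m and y of squat_jar in the frame of stove_caddy between -0.062 and -0.026 m and x of squat_jar in the frame of stove_caddy between -0.026 and 0.026 m) or (y of pepper_mill in the frame of stove_caddy between -0.062 and -0.026 m and x of pepper_mill in the frame of stove_caddy between -0.026 and 0.026 m and y of squat_jar in the frame of stove_caddy between 0.026 and 0.062 m and x of squat_jar in the frame of stove_caddy between -0.026 and 0.026 m)) and angle between each of table_caddy, stove_caddy's own z axis and vertical below 0.05 rad); the robot touches nothing.
It fails at once if the tea glass, the garlic or the onion is shifted by more than 3 cm (distance of any of tea_glass, garlic, onion from where it was at the start of the episode above 0.03 m).
It fails at once if a caddy is shoved by more than 4 cm from where it stood (distance of any of table_caddy, stove_caddy from where it was at the start of the episode above 0.04 m).
It also fails if it takes over 115 s, if anything falls off the work surface, if the arm or the gripper's body presses on something with over 40 N, if the wrist force passes 120 N, or if a joint passes its speed limit or range.

## Working session

There is one attempt and no reset: what is moved stays moved. The work goes in short steps, Python scripts to look and compute and a shell command to move; the robot and the scene stay as the last step left them, time stands still between calls to the robot, and variables do not carry over. Pictures are saved under pics/ and viewed, at most 14 in all, crops included, and the job is handed in when it is done.

```bash
mkdir -p pics; ls
cat > h.py <<'E'
import numpy as np, cv2
from workcell import bot
def cam(n):
    f=bot.grab_frame(n); return f
def save(n,fn):
    f=cam(n); cv2.imwrite('pics/'+fn,f['pixels'][:,:,::-1]); np.save('pics/'+n+'_'+'K',0); 
    import pickle; pickle.dump(f,open(n+'.pkl','wb')); return f
def load(n):
    import pickle; return pickle.load(open(n+'.pkl','rb'))
def KD(f): return np.array([[f['fx'],0,f['cx']],[0,f['fy'],f['cy']],[0,0,1.]]),np.array(f['dist'],float)
def px2w(f,u,v,z):
    K,D=KD(f); p=cv2.undistortPoints(np.array([[[u,v]]],float),K,D)[0,0]
    E=np.array(f['extrinsics']); R,t=E[:3,:3],E[:3,3]; c=-R.T@t; d=R.T@np.array([p[0],p[1],1]); return c+d*(z-c[2])/d[2]
def w2px(f,P):
    K,D=KD(f); E=np.array(f['extrinsics']); r=cv2.Rodrigues(E[:3,:3])[0]
    return cv2.projectPoints(np.array(P,float).reshape(-1,1,3),r,E[:3,3],K,D)[0][:,0]
E
python3 - <<'E'
from h import *
for n in('top','side'):
    f=save(n,n+'0.png'); E=np.array(f['extrinsics']); print(n,f['fx'],f['dist'],-E[:3,:3].T@E[:3,3],E[:3,:3].round(2))
print(bot.observe())
E
```

```text
pics
top 452.1863403023663 [-0.03278379  0.          0.          0.          0.        ] [0.41027144 0.06886306 1.12106647] [[ 0.03 -1.    0.01]
 [-1.   -0.03 -0.06]
 [ 0.06 -0.   -1.  ]]
side 522.3105379075749 [-0.05439839  0.          0.          0.          0.        ] [-0.02203332 -0.77702722  0.63634963] [[ 0.85 -0.53 -0.02]
 [-0.29 -0.42 -0.86]
 [ 0.44  0.74 -0.51]]
{'clock': 0.1, 'qpos': array([-1.1812032 ,  0.52194641, -0.03632707,  1.59994028,  0.02119816,
        1.02108792, -0.11280279]), 'qd': array([ 0.00077527, -0.00052407, -0.00143764, -0.0028302 ,  0.00061361,
       -0.00177676,  0.00259571]), 'joint_efforts': array([ 4.39529802e-03, -9.28482771e+01,  1.98474884e+00, -3.70535481e+01,
        1.82820938e-02,  5.29607016e-03, -1.96816131e-05]), 'position': array([0.27725073, 0.55981226, 0.23079211]), 'tool_rot': array([-3.14059787e+00,  6.76414146e-05,  2.68178432e+00]), 'force': array([-0.7509799 , -0.04679362,  0.72213565]), 'moment': array([-0.03934977, -0.01179766, -0.00885327]), 'finger_force': 0.0, 'grip_width': 0.08558949972545624}
```

View pics/top0.png

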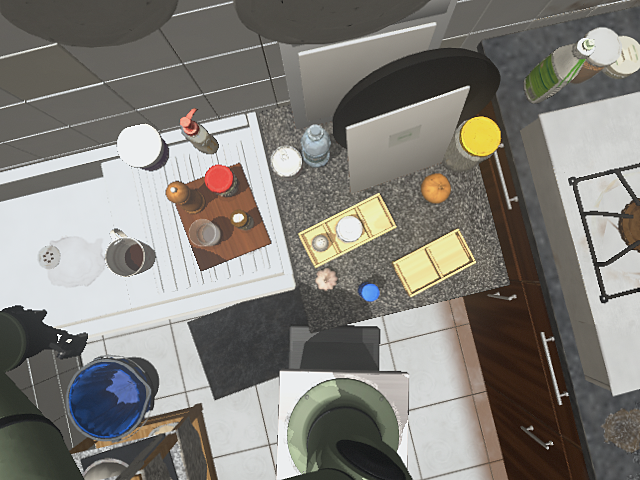

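View pics/side0.png

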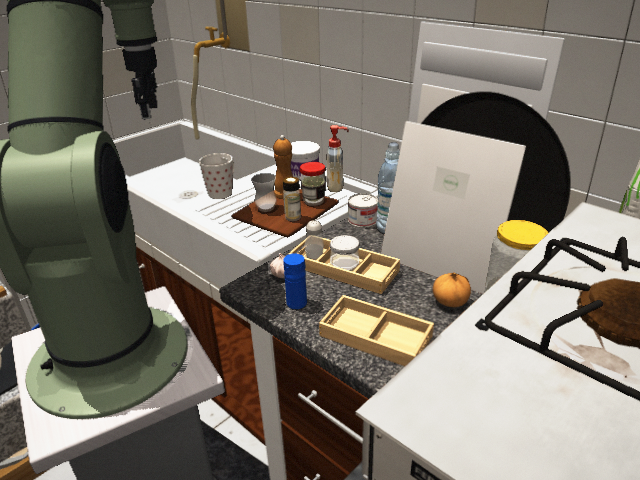

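The salt shaker (top view, 320,242) and the squat jar (349,229) are in the table caddy. The mill (177,191), red-lidded tall jar (219,180), spice jar (240,219) and glass (205,233) are on the board. The stove caddy is at (434,263). I'll enlarge both regions next.

Run:
```python
from h import *
f=load('top');im=f['pixels'][:,:,::-1]
a=im[150:280,155:285]; b=im[185:305,290:480]
cv2.imwrite('pics/ca.png',cv2.resize(a,None,fx=4.5,fy=4.5,interpolation=2))
cv2.imwrite('pics/cb.png',cv2.resize(b,None,fx=4.2,fy=4.2,interpolation=2))
```

```text
(no output)
```

View pics/ca.png

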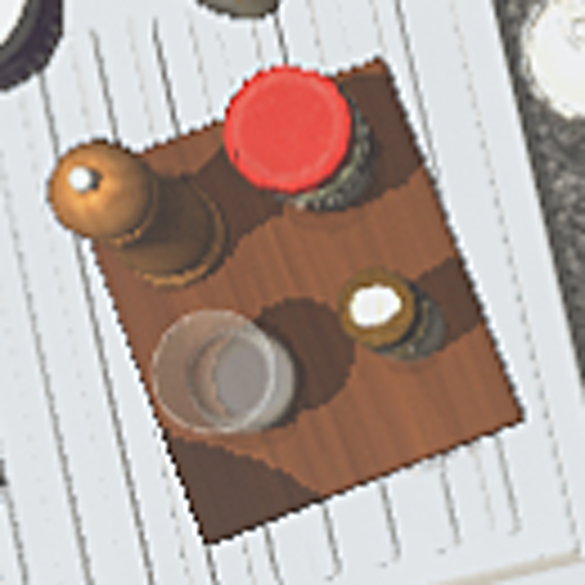

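View pics/cb.png

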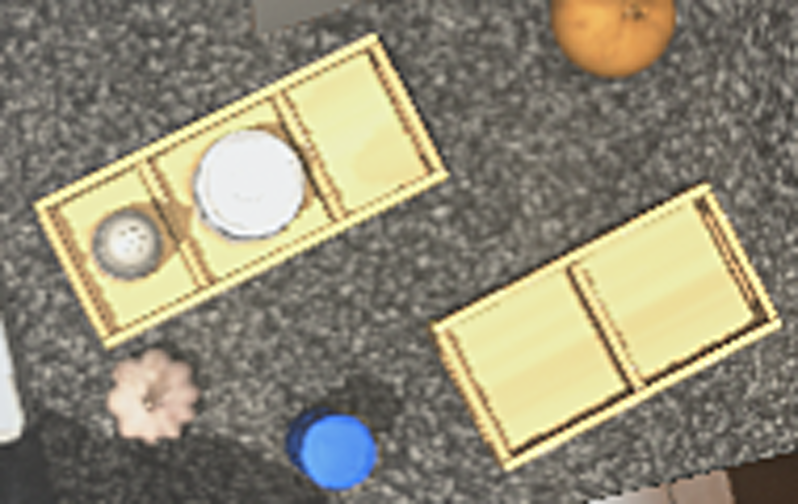

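Run:
```python
from h import *
f=load('top')
def A(x,y,z):return px2w(f,155+(x+.5)/4.5-.5,150+(y+.5)/4.5-.5,z)
def B(x,y,z):return px2w(f,290+(x+.5)/4.2-.5,185+(y+.5)/4.2-.5,z)
for n,p in dict(mill=A(104,191,.148),knob=A(87,179,.175),tall=A(290,129,.107),spice=A(377,307,.112),glass=A(212,370,.095),
  salt=B(128,242,.085),squat=B(248,183,.067),garlic=B(153,397,.03),onion=B(615,20,.04),blue=B(337,452,.105)).items(): print(n,p.round(4), np.hypot(*p[:2]).round(3))
for n,C,yp in(('table',[(37,206),(376,36),(446,176),(109,346)],.076),('stove',[(433,325),(706,186),(779,323),(509,468)],.044)):
    P=np.array([B(*c,.032) for c in C])[:,:2]; print(n,P.round(3).tolist(),[np.linalg.norm(P[i]-P[(i+1)%4]).round(3) for i in range(4)])
    c=P.mean(0); u=(P[1]+P[2]-P[0]-P[3]);u/=np.linalg.norm(u); print(' c',c.round(4),'u(right)',u.round(3),np.degrees(np.arctan2(u[1],u[0])),'L',(c-yp*u).round(4),'R',(c+yp*u).round(4))
g=load('side')
# side-view projections for check
for n,p in dict(mill=A(104,191,.148),tall=A(290,129,.107),spice=A(377,307,.112),salt=B(128,242,.085),squat=B(248,183,.067)).items():
    q=p.copy(); q[2]=.007; print(n,w2px(g,[p,q]).round(0).tolist())
im=g['pixels'][120:300,230:440,::-1]
cv2.imwrite('pics/cs.png',cv2.resize(im,None,fx=3.3,fy=3.3,interpolation=2))
```

```text
mill [0.5606 0.3796 0.148 ] 0.677
knob [0.5619 0.3792 0.175 ] 0.678
tall [0.6007 0.3001 0.107 ] 0.671
spice [0.5113 0.2519 0.112 ] 0.57
glass [0.4788 0.3374 0.095 ] 0.586
salt [0.4627 0.0673 0.085 ] 0.468
squat [0.4982 0.0013 0.067 ] 0.498
garlic [0.377  0.0506 0.03  ] 0.38
onion [ 0.6002 -0.21    0.04  ] 0.636
blue [ 0.3525 -0.0469  0.105 ] 0.356
table [[0.485, 0.12], [0.588, -0.073], [0.508, -0.115], [0.405, 0.077]] [np.float64(0.219), np.float64(0.09), np.float64(0.217), np.float64(0.09)]
 c [0.4967 0.0021] u(right) [ 0.473 -0.881] -61.78983535005687 L [0.4608 0.0691] R [ 0.5326 -0.0649]
stove [[0.422, -0.109], [0.506, -0.266], [0.428, -0.309], [0.342, -0.154]] [np.float64(0.178), np.float64(0.089), np.float64(0.178), np.float64(0.092)]
 c [ 0.4247 -0.2093] u(right) [ 0.48  -0.877] -61.28277299806203 L [ 0.4035 -0.1708] R [ 0.4458 -0.2479]
mill [[284.0, 145.0], [287.0, 194.0]]
tall [[313.0, 166.0], [314.0, 201.0]]
spice [[292.0, 179.0], [294.0, 217.0]]
salt [[314.0, 226.0], [315.0, 256.0]]
squat [[345.0, 241.0], [345.0, 265.0]]
```

View pics/cs.png

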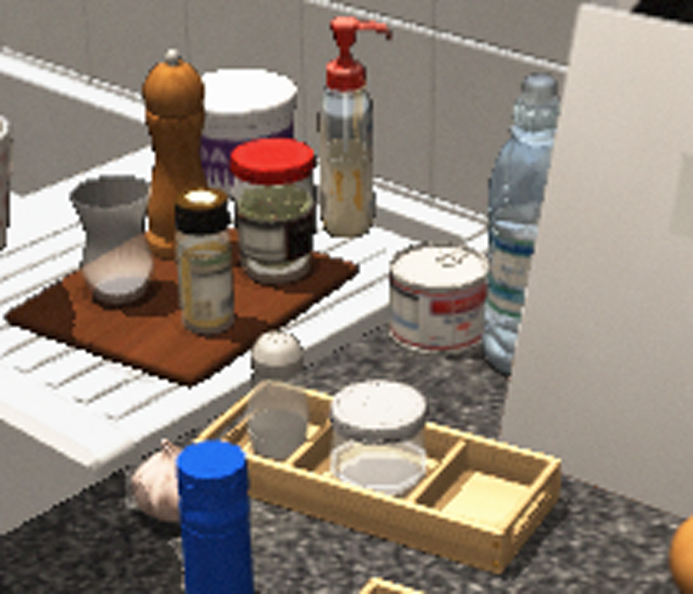

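The crops agree with the side view: the projected object tops land on the objects, and the caddy measures 0.219 m against a true 0.222 m. The stock grid and both caddies share a closing angle of about 28°, so one tool yaw serves everything. I'm moving the squat jar first.

```bash
python3 -m crank '{"travel":[[1.5,-3.7,0],[3,-7.4,0],[4.4,-11.2,0],[5.9,-14.9,0],[7.4,-18.6,0]],"turn":[[0,0,-2.4],[0,0,-4.8],[0,0,-7.2],[0,0,-9.5],[0,0,-11.8]],"gripper":[0,0,0,0,0]}' 40
python3 -m crank '{"travel":[[1.5,-3.7,0],[3,-7.4,0],[4.4,-11.2,0],[5.9,-14.9,0],[7.4,-18.6,0]],"turn":[[0,0,-2.4],[0,0,-4.8],[0,0,-7.2],[0,0,-9.5],[0,0,-11.8]],"gripper":[0,0,0,0,0]}'
python3 -m crank '{"travel":[[1.5,-3.7,0],[3,-7.4,0],[4.4,-11.2,0],[5.9,-14.9,0],[7.3,-18.7,0]],"turn":[[0,0,-2.4],[0,0,-4.8],[0,0,-7.2],[0,0,-9.5],[0,0,-11.8]],"gripper":[0,0,0,0,0]}'
```

```text
clock: 0.6
position: [0.3516, 0.3724, 0.2311]
tool_rot: [-3.141, -0.0, 2.474]
force: [0.7, 0.7, 0.4]
grip_width: 0.0853
finger_force: 0.0
clock: 1.1
position: [0.4256, 0.1865, 0.2313]
tool_rot: [-3.142, -0.0, 2.268]
force: [1.3, 0.4, -0.3]
grip_width: 0.0853
finger_force: 0.0
clock: 1.6
position: [0.4987, -0.0005, 0.2313]
tool_rot: [-3.142, -0.0, 2.063]
force: [1.0, 0.8, -0.1]
grip_width: 0.0854
finger_force: 0.0
```

```bash
python3 -m crank '{"travel":[[0,0.2,-5],[0,0.2,-9.5],[0,0.2,-14],[0,0.2,-17.5],[0,0.2,-19.7]],"turn":[[0,0,0],[0,0,0],[0,0,0],[0,0,0],[0,0,0]],"gripper":[0,0,0,0,0]}'
python3 -m crank '{"travel":[[0,0,0],[0,0,0],[0,0,0],[0,0,0],[0,0,0]],"turn":[[0,0,0],[0,0,0],[0,0,0],[0,0,0],[0,0,0]],"gripper":[0.3,0.5,0.7,1,1]}'
python3 -m crank '{"travel":[[0,0,0],[0,0,0],[0,0,0],[0,0,0],[0,0,0.5]],"turn":[[0,0,0],[0,0,0],[0,0,0],[0,0,0],[0,0,0]],"gripper":[1,1,1,1,1]}'
```

```text
clock: 2.1
position: [0.4971, 0.003, 0.0317]
tool_rot: [-3.139, -0.001, 2.064]
force: [-0.1, 0.2, 0.4]
grip_width: 0.0852
finger_force: 0.0
clock: 2.6
position: [0.4988, 0.0033, 0.0351]
tool_rot: [3.14, 0.0, 2.064]
force: [0.7, 0.3, -1.8]
grip_width: 0.0609
finger_force: 43.6
clock: 3.1
position: [0.4981, 0.0031, 0.0391]
tool_rot: [-3.141, -0.0, 2.064]
force: [-1.2, -0.8, -2.5]
grip_width: 0.0611
finger_force: 44.1
```

```bash
python3 -m crank '{"travel":[[0,0,2],[0,0,5],[0,0,8],[0,0,10],[0,0,10]],"turn":[[0,0,0],[0,0,0],[0,0,0],[0,0,0],[0,0,0]],"gripper":[1,1,1,1,1]}'
python3 -m crank '{"travel":[[-0.8,-4,0],[-1.7,-8,0],[-2.5,-12,0],[-3.4,-16,0],[-4.2,-20,0]],"turn":[[0,0,0],[0,0,0],[0,0,0],[0,0,0],[0,0,0]],"gripper":[1,1,1,1,1]}'
python3 -m crank '{"travel":[[-0.6,-3,0],[-1,-5,0],[-1,-5,0],[-1,-5,-1],[-1,-5,-3]],"turn":[[0,0,0],[0,0,0],[0,0,0],[0,0,0],[0,0,0]],"gripper":[1,1,1,1,1]}'
python3 - <<'E'
from h import *
save('top','top1.png');f=load('top');cv2.imwrite('pics/c1.png',cv2.resize(f['pixels'][160:310,280:500,::-1],None,fx=3.5,fy=3.5,interpolation=2))
print(bot.observe()['position'],bot.observe()['grip_width'])
E
```

```text
clock: 3.6
position: [0.4995, 0.0031, 0.1417]
tool_rot: [3.138, 0.001, 2.064]
force: [-0.1, 0.4, -1.8]
grip_width: 0.061
finger_force: 44.5
clock: 4.1
position: [0.4553, -0.1983, 0.1385]
tool_rot: [-3.141, -0.001, 2.064]
force: [0.2, 0.0, -1.5]
grip_width: 0.0607
finger_force: 44.5
clock: 4.6
position: [0.447, -0.2461, 0.1088]
tool_rot: [3.14, 0.001, 2.065]
force: [-0.2, 0.2, -2.7]
grip_width: 0.0607
finger_force: 44.5
[ 0.44558704 -0.24508109  0.10555113] 0.060865329502431134
```

View pics/c1.png

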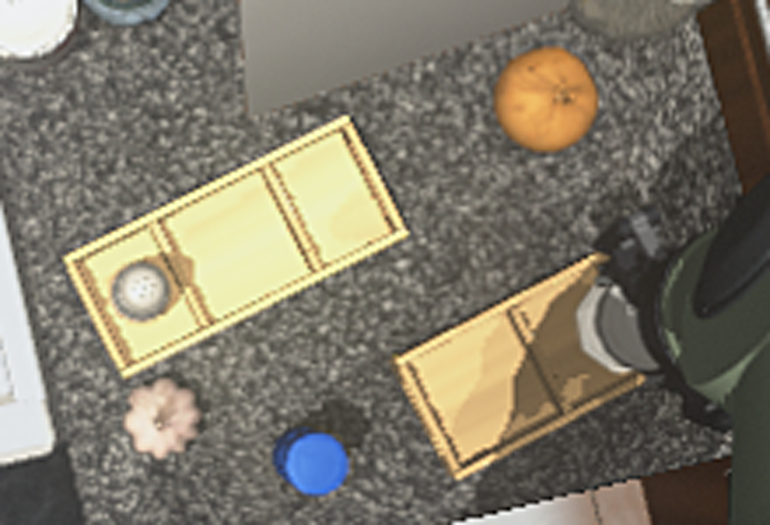

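The jar hangs upright over the stove caddy's right pocket, around (620,320) in the crop, and the table caddy hasn't moved. Now I lower and release it.

```bash
python3 -m crank '{"travel":[[0,-0.1,-3],[0,-0.1,-5],[0,-0.1,-6.5],[0,-0.1,-7.2],[0,-0.1,-7.4]],"turn":[[0,0,0],[0,0,0],[0,0,0],[0,0,0],[0,0,0]],"gripper":[1,1,1,1,1]}'
python3 -m crank '{"travel":[[0,0,0],[0,0,0],[0,0,0],[0,0,0],[0,0,0]],"turn":[[0,0,0],[0,0,0],[0,0,0],[0,0,0],[0,0,0]],"gripper":[1,0.3,0,0,0]}'
python3 -m crank '{"travel":[[0,0,1],[0,0,3],[0,0,7],[0,0,12],[0,0,16]],"turn":[[0,0,0],[0,0,0],[0,0,0],[0,0,0],[0,0,0]],"gripper":[0,0,0,0,0]}'
```

```text
clock: 5.15
position: [0.4459, -0.2468, 0.0346]
tool_rot: [-3.141, -0.002, 2.065]
force: [-5.8, 7.1, 19.1]
grip_width: 0.0607
finger_force: 46.1
clock: 5.65
position: [0.4466, -0.248, 0.0356]
tool_rot: [3.141, 0.0, 2.064]
force: [0.4, 0.5, -0.2]
grip_width: 0.0852
finger_force: 0.0
clock: 6.15
position: [0.4462, -0.2482, 0.1984]
tool_rot: [3.141, 0.001, 2.063]
force: [1.3, 0.3, 0.1]
grip_width: 0.0853
finger_force: 0.0
```

```bash
python3 -m crank '{"travel":[[1,3.7,0.5],[2,7.4,0.5],[3,11.1,0.5],[4,14.8,0.5],[5,18.4,0.5]],"turn":[[0,0,0],[0,0,0],[0,0,0],[0,0,0],[0,0,0]],"gripper":[0,0,0,0,0]}'
python3 -m crank '{"travel":[[1,3.7,0],[2,7.4,0],[3,11.1,0],[4,14.8,0],[5.2,18.4,0]],"turn":[[0,0,0],[0,0,0],[0,0,0],[0,0,0],[0,0,0]],"gripper":[0,0,0,0,0]}'
python3 -m crank '{"travel":[[1,3.7,0],[2,7.4,0],[3,11.1,0],[4,14.8,0],[5.2,18,0]],"turn":[[0,0,0],[0,0,0],[0,0,0],[0,0,0],[0,0,0]],"gripper":[0,0,0,0,0]}'
python3 -m crank '{"travel":[[0,0,0],[0,0,0],[0,0,0],[0,0,0],[0,0,0]],"turn":[[0,0,0],[0,0,0],[0,0,0],[0,0,0],[0,0,0]],"gripper":[0,0,0,0,0]}'
python3 - <<'E'
from h import *
save('side','side1.png');o=bot.observe();print(o['position'],o['tool_rot'])
E
```

```text
clock: 6.65
position: [0.4965, -0.0624, 0.2012]
tool_rot: [3.141, 0.0, 2.064]
force: [0.6, -0.2, 0.0]
grip_width: 0.0854
finger_force: 0.0
clock: 7.15
position: [0.5484, 0.1217, 0.2012]
tool_rot: [3.141, 0.0, 2.064]
force: [0.5, -0.6, -0.0]
grip_width: 0.0855
finger_force: 0.0
clock: 7.65
position: [0.6002, 0.3022, 0.2012]
tool_rot: [3.141, -0.0, 2.065]
force: [0.0, 0.1, -0.5]
grip_width: 0.0853
finger_force: 0.0
clock: 8.15
position: [0.6005, 0.2993, 0.2007]
tool_rot: [3.141, 0.0, 2.063]
force: [-0.1, 0.1, -1.0]
grip_width: 0.0856
finger_force: 0.0
[0.60042835 0.29946928 0.20059367] [3.14144895e+00 1.41875479e-05 2.06315890e+00]
```

View pics/side1.png

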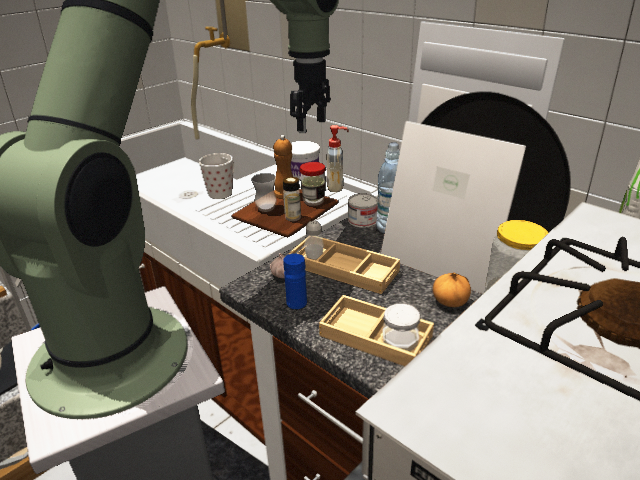

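The squat jar stands in the stove caddy at (403,325), and the gripper hangs above the red-lidded jar. I descend and grip.

```bash
python3 -m crank '{"travel":[[0,0,-4],[0,0,-7],[0,0,-10],[0,0,-12.5],[0,0,-14.5]],"turn":[[0,0,0],[0,0,0],[0,0,0],[0,0,0],[0,0,0]],"gripper":[0,0,0,0,0]}'
python3 -m crank '{"travel":[[0,0,0],[0,0,0],[0,0,0],[0,0,0],[0,0,0]],"turn":[[0,0,0],[0,0,0],[0,0,0],[0,0,0],[0,0,0]],"gripper":[0.3,0.5,0.7,1,1]}' 50
python3 -m crank '{"travel":[[0,0,0],[0,0,0],[0,0,1],[0,0,4],[0,0,7]],"turn":[[0,0,0],[0,0,0],[0,0,0],[0,0,0],[0,0,0]],"gripper":[1,1,1,1,1]}'
```

```text
clock: 8.7
position: [0.6, 0.2996, 0.0538]
tool_rot: [-3.141, 0.0, 2.064]
force: [-0.6, 1.0, -1.1]
grip_width: 0.0853
finger_force: 0.0
clock: 9.2
position: [0.6005, 0.3002, 0.0559]
tool_rot: [3.141, -0.0, 2.064]
force: [0.4, 0.4, -5.3]
grip_width: 0.0637
finger_force: 55.7
clock: 9.7
position: [0.6002, 0.2998, 0.1264]
tool_rot: [-3.141, 0.0, 2.064]
force: [1.0, -0.2, -4.3]
grip_width: 0.0639
finger_force: 56.9
```

```bash
python3 -m crank '{"travel":[[0,0,3],[0,0,5],[-1,-3,5],[-2.2,-6.5,5],[-3.4,-10,5]],"turn":[[0,0,0],[0,0,0],[0,0,0],[0,0,0],[0,0,0]],"gripper":[1,1,1,1,1]}'
python3 -m crank '{"travel":[[-1.2,-3.6,0],[-2.5,-7.2,0],[-3.8,-10.8,0],[-5,-14.5,0],[-6.2,-17.7,0]],"turn":[[0,0,0],[0,0,0],[0,0,0],[0,0,0],[0,0,0]],"gripper":[1,1,1,1,1]}'
python3 -m crank '{"travel":[[-0.7,-2.1,0],[-0.7,-2.1,0],[-0.7,-2.1,-3],[-0.7,-2.1,-6],[-0.7,-2.1,-8]],"turn":[[0,0,0],[0,0,0],[0,0,0],[0,0,0],[0,0,0]],"gripper":[1,1,1,1,1]}'
python3 - <<'E'
from h import *
save('side','side2.png');f=load('side');cv2.imwrite('pics/c2.png',cv2.resize(f['pixels'][130:330,230:440,::-1],None,fx=2.9,fy=2.9,interpolation=2))
print(bot.observe()['position'],bot.observe()['grip_width'])
E
```

```text
clock: 10.2
position: [0.5658, 0.199, 0.1761]
tool_rot: [3.141, 0.0, 2.064]
force: [0.7, -1.2, -4.1]
grip_width: 0.0638
finger_force: 57.1
clock: 10.7
position: [0.5038, 0.0212, 0.1762]
tool_rot: [3.141, 0.0, 2.063]
force: [0.6, -0.6, -4.4]
grip_width: 0.0635
finger_force: 57.1
clock: 11.2
position: [0.4973, 0.0026, 0.0944]
tool_rot: [3.142, -0.0, 2.064]
force: [-0.3, 0.2, -4.6]
grip_width: 0.0637
finger_force: 57.0
[0.49621677 0.00262927 0.09213352] 0.06323760274790007
```

View pics/c2.png

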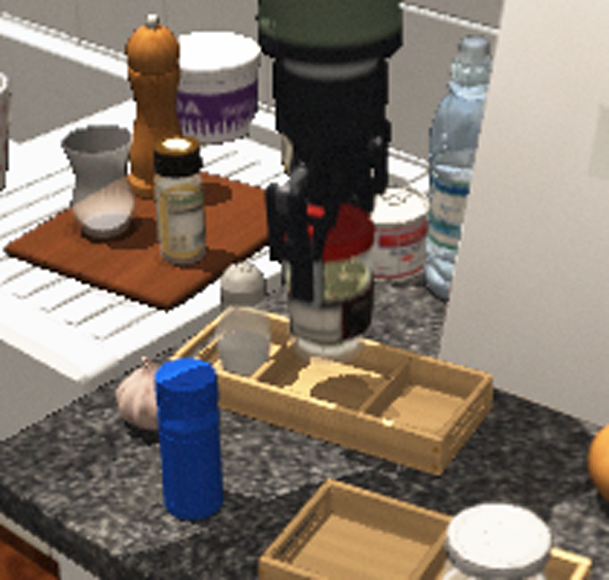

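The tall jar hangs over the wide pocket (330,340 in the crop) and is held straight. I lower it 3.9 cm.

```bash
python3 -m crank '{"travel":[[0,0,-1.5],[0,0,-2.7],[0,0,-3.4],[0,0,-3.7],[0,0,-3.9]],"turn":[[0,0,0],[0,0,0],[0,0,0],[0,0,0],[0,0,0]],"gripper":[1,1,1,1,1]}'
python3 -m crank '{"travel":[[0,0,0],[0,0,0],[0,0,0],[0,0,0],[0,0,0]],"turn":[[0,0,0],[0,0,0],[0,0,0],[0,0,0],[0,0,0]],"gripper":[1,0.3,0,0,0]}'
python3 -m crank '{"travel":[[0,0,1],[0,0,4],[0,0,8],[0,0,12],[0,0,15]],"turn":[[0,0,0],[0,0,0],[0,0,0],[0,0,0],[0,0,0]],"gripper":[0,0,0,0,0]}'
```

```text
clock: 11.75
position: [0.4976, 0.0021, 0.0565]
tool_rot: [3.141, 0.0, 2.064]
force: [1.0, 0.0, -4.5]
grip_width: 0.064
finger_force: 57.4
clock: 12.25
position: [0.4976, 0.0021, 0.0565]
tool_rot: [3.141, 0.0, 2.064]
force: [-0.3, 0.0, 0.4]
grip_width: 0.0855
finger_force: 0.0
clock: 12.75
position: [0.4976, 0.0019, 0.2094]
tool_rot: [3.14, 0.001, 2.064]
force: [-0.4, -1.1, -0.4]
grip_width: 0.0854
finger_force: 0.0
```

```bash
python3 -m crank '{"travel":[[0.2,3.5,0],[0.4,8,0],[0.7,13,0],[1,18,0],[1.2,22,0]],"turn":[[0,0,0],[0,0,0],[0,0,0],[0,0,0],[0,0,0]],"gripper":[0,0,0,0,0]}'
python3 -m crank '{"travel":[[0.2,3,0],[0.2,3,0],[0.2,3,-3],[0.2,3,-5],[0.2,3,-7]],"turn":[[0,0,0],[0,0,0],[0,0,0],[0,0,0],[0,0,0]],"gripper":[0,0,0,0,0]}'
python3 -m crank '{"travel":[[0,0,-2],[0,0,-4],[0,0,-6],[0,0,-7.4],[0,0,-7.4]],"turn":[[0,0,0],[0,0,0],[0,0,0],[0,0,0],[0,0,0]],"gripper":[0,0,0,0,0]}'
python3 -m crank '{"travel":[[0,0,0],[0,0,0],[0,0,0],[0,0,0],[0,0,0]],"turn":[[0,0,0],[0,0,0],[0,0,0],[0,0,0],[0,0,0]],"gripper":[0.3,0.4,0.5,0.7,1]}' 40
python3 -m crank '{"travel":[[0,0,0],[0,0,0],[0,0,1],[0,0,4],[0,0,7]],"turn":[[0,0,0],[0,0,0],[0,0,0],[0,0,0],[0,0,0]],"gripper":[1,1,1,1,1]}'
```

```text
clock: 13.25
position: [0.509, 0.225, 0.2072]
tool_rot: [3.141, -0.0, 2.065]
force: [1.1, -0.1, 0.6]
grip_width: 0.0852
finger_force: 0.0
clock: 13.75
position: [0.5114, 0.2512, 0.1362]
tool_rot: [3.141, 0.0, 2.063]
force: [-0.1, -1.0, -0.2]
grip_width: 0.0852
finger_force: 0.0
clock: 14.25
position: [0.5108, 0.2511, 0.0613]
tool_rot: [-3.139, 0.0, 2.063]
force: [0.0, 0.1, 0.6]
grip_width: 0.0853
finger_force: 0.0
clock: 14.75
position: [0.5117, 0.2522, 0.0632]
tool_rot: [3.141, -0.0, 2.064]
force: [-3.3, -0.6, 8.4]
grip_width: 0.0398
finger_force: 39.1
clock: 15.25
position: [0.5111, 0.2519, 0.1336]
tool_rot: [-3.141, 0.0, 2.064]
force: [0.9, 0.2, -1.1]
grip_width: 0.0403
finger_force: 40.6
```

```bash
python3 -m crank '{"travel":[[0,0,3],[0,0,6],[0.2,-3,6],[0.4,-6.5,6],[0.7,-10,6]],"turn":[[0,0,0],[0,0,0],[0,0,0],[0,0,0],[0,0,0]],"gripper":[1,1,1,1,1]}'
python3 -m crank '{"travel":[[0.2,-4,0],[0.5,-8,0],[0.8,-12,0],[1.1,-16,0],[1.3,-20,0]],"turn":[[0,0,0],[0,0,0],[0,0,0],[0,0,0],[0,0,0]],"gripper":[1,1,1,1,1]}'
python3 -m crank '{"travel":[[0.1,-1.7,0],[0.1,-1.7,0],[0.1,-1.7,-3],[0.1,-1.7,-6],[0.1,-1.7,-9]],"turn":[[0,0,0],[0,0,0],[0,0,0],[0,0,0],[0,0,0]],"gripper":[1,1,1,1,1]}'
python3 - <<'E'
from h import *
save('side','side3.png');f=load('side');cv2.imwrite('pics/c3.png',cv2.resize(f['pixels'][150:350,240:450,::-1],None,fx=2.9,fy=2.9,interpolation=2))
print(bot.observe()['position'],bot.observe()['grip_width'])
E
```

```text
clock: 15.75
position: [0.5182, 0.1511, 0.1933]
tool_rot: [3.141, -0.0, 2.065]
force: [0.1, -0.7, -1.1]
grip_width: 0.0398
finger_force: 40.6
clock: 16.25
position: [0.5313, -0.0496, 0.1932]
tool_rot: [3.141, 0.0, 2.064]
force: [0.9, 0.1, -1.8]
grip_width: 0.04
finger_force: 40.6
clock: 16.75
position: [0.5326, -0.0639, 0.102]
tool_rot: [3.14, 0.0, 2.065]
force: [0.3, 0.3, -1.0]
grip_width: 0.0403
finger_force: 40.6
[ 0.53047029 -0.0635797   0.09780497] 0.03989482885113361
```

View pics/c3.png

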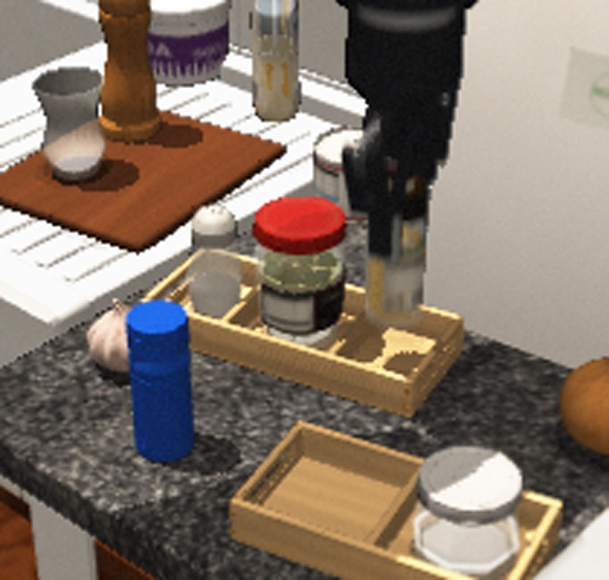

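The tall jar stands well in the middle pocket (300,275), and the spice jar hangs over the free narrow pocket (395,310). I lower it 3.9 cm.

```bash
python3 -m crank '{"travel":[[0,-0.1,-1.5],[0,-0.1,-2.7],[0,-0.1,-3.4],[0,-0.1,-3.7],[0,-0.1,-3.9]],"turn":[[0,0,0],[0,0,0],[0,0,0],[0,0,0],[0,0,0]],"gripper":[1,1,1,1,1]}'
python3 -m crank '{"travel":[[0,0,0],[0,0,0],[0,0,0],[0,0,0],[0,0,0]],"turn":[[0,0,0],[0,0,0],[0,0,0],[0,0,0],[0,0,0]],"gripper":[1,0.3,0,0,0]}'
python3 -m crank '{"travel":[[0,0,1],[0,0,4],[0,0,8],[0,0,12],[0,0,16]],"turn":[[0,0,0],[0,0,0],[0,0,0],[0,0,0],[0,0,0]],"gripper":[0,0,0,0,0]}'
```

```text
clock: 17.3
position: [0.5326, -0.0658, 0.0636]
tool_rot: [3.141, 0.0, 2.064]
force: [0.3, 0.6, -0.8]
grip_width: 0.0403
finger_force: 40.7
clock: 17.8
position: [0.5324, -0.0659, 0.0634]
tool_rot: [3.141, 0.0, 2.064]
force: [0.9, 0.3, 0.6]
grip_width: 0.0855
finger_force: 0.0
clock: 18.3
position: [0.532, -0.066, 0.2257]
tool_rot: [3.141, 0.0, 2.064]
force: [-0.4, 0.1, -1.1]
grip_width: 0.0853
finger_force: 0.0
```

```bash
python3 -m crank '{"travel":[[0.2,3.5,0],[0.5,7.5,0],[0.8,11.5,0],[1,15.5,0],[1.3,19.5,0]],"turn":[[0,0,0],[0,0,0],[0,0,0],[0,0,0],[0,0,0]],"gripper":[0,0,0,0,0]}'
python3 -m crank '{"travel":[[0.2,4,0],[0.5,8,0],[0.8,12,0],[1.1,16,0],[1.4,20,0]],"turn":[[0,0,0],[0,0,0],[0,0,0],[0,0,0],[0,0,0]],"gripper":[0,0,0,0,0]}'
python3 -m crank '{"travel":[[0.1,3,0],[0.2,5,0],[0.2,5,0],[0.2,5,0],[0.2,5,-1]],"turn":[[0,0,0],[0,0,0],[0,0,0],[0,0,0],[0,0,0]],"gripper":[0,0,0,0,0]}'
python3 - <<'E'
from h import *
save('side','side4.png');f=load('side');cv2.imwrite('pics/c4.png',cv2.resize(f['pixels'][60:240,220:400,::-1],None,fx=3,fy=3,interpolation=2))
print(bot.observe()['position'])
E
```

```text
clock: 18.8
position: [0.5451, 0.1306, 0.2243]
tool_rot: [3.141, 0.0, 2.064]
force: [1.2, -1.0, 0.0]
grip_width: 0.0853
finger_force: 0.0
clock: 19.3
position: [0.5592, 0.3306, 0.2242]
tool_rot: [3.141, 0.0, 2.064]
force: [0.8, -0.1, 0.1]
grip_width: 0.0855
finger_force: 0.0
clock: 19.8
position: [0.5622, 0.3782, 0.2146]
tool_rot: [3.139, 0.0, 2.063]
force: [0.5, 0.2, 0.6]
grip_width: 0.0853
finger_force: 0.0
[0.56135299 0.37766374 0.21193699]
```

View pics/c4.png

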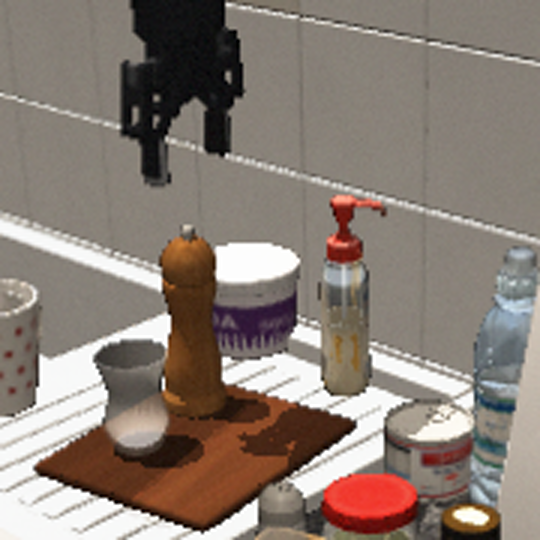

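The gripper is centred over the mill (188,235 in the crop). I descend 9 cm and grip the head.

```bash
python3 -m crank '{"travel":[[0,0.1,-2],[0,0.1,-4],[0,0.1,-6],[0,0.1,-8],[0,0.1,-9]],"turn":[[0,0,0],[0,0,0],[0,0,0],[0,0,0],[0,0,0]],"gripper":[0,0,0,0,0]}'
python3 -m crank '{"travel":[[0,0,0],[0,0,0],[0,0,0],[0,0,0],[0,0,0]],"turn":[[0,0,0],[0,0,0],[0,0,0],[0,0,0],[0,0,0]],"gripper":[0.2,0.3,0.4,0.6,1]}' 50
python3 -m crank '{"travel":[[0,0,0],[0,0,0],[0,0,1],[0,0,4],[0,0,7]],"turn":[[0,0,0],[0,0,0],[0,0,0],[0,0,0],[0,0,0]],"gripper":[1,1,1,1,1]}'
python3 - <<'E'
from h import *
save('side','side5.png');f=load('side');cv2.imwrite('pics/c5.png',cv2.resize(f['pixels'][60:240,220:400,::-1],None,fx=3,fy=3,interpolation=2))
E
```

```text
clock: 20.35
position: [0.5609, 0.3787, 0.1214]
tool_rot: [-3.139, 0.001, 2.063]
force: [-1.5, -0.4, -0.3]
grip_width: 0.0854
finger_force: 0.0
clock: 20.85
position: [0.5621, 0.3805, 0.1248]
tool_rot: [3.139, -0.0, 2.064]
force: [-1.4, -0.4, 7.6]
grip_width: 0.0465
finger_force: 50.9
clock: 21.35
position: [0.5611, 0.3799, 0.1947]
tool_rot: [-3.141, 0.0, 2.064]
force: [0.6, -0.1, -2.5]
grip_width: 0.0466
finger_force: 51.9
```

View pics/c5.png

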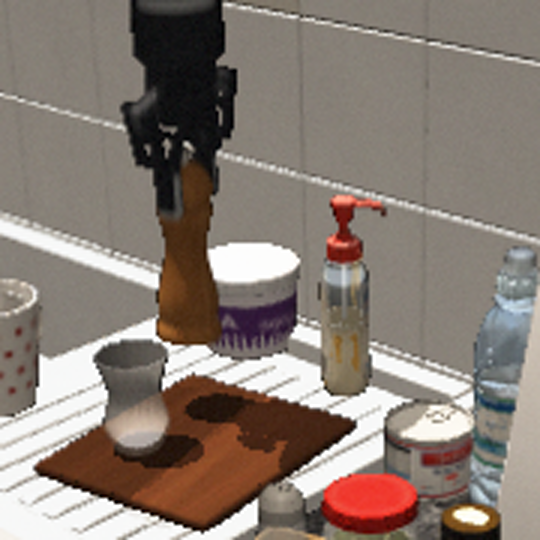

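The mill is lifted clear and hangs upright. I carry it to the stove caddy's left pocket.

```bash
python3 -m crank '{"travel":[[0,0,2],[0,0,4.5],[0,0,7],[-0.6,-2,7],[-1.4,-5,7]],"turn":[[0,0,0],[0,0,0],[0,0,0],[0,0,0],[0,0,0]],"gripper":[1,1,1,1,1]}'
python3 -m crank '{"travel":[[-1,-3.6,0],[-2,-7.2,0],[-3.1,-10.8,0],[-4.1,-14.4,0],[-5.1,-18,0]],"turn":[[0,0,0],[0,0,0],[0,0,0],[0,0,0],[0,0,0]],"gripper":[1,1,1,1,1]}'
python3 -m crank '{"travel":[[-1,-3.6,0],[-2,-7.2,0],[-3.1,-10.8,0],[-4.1,-14.4,0],[-5.1,-18,0]],"turn":[[0,0,0],[0,0,0],[0,0,0],[0,0,0],[0,0,0]],"gripper":[1,1,1,1,1]}'
python3 -m crank '{"travel":[[-1,-3.5,0],[-2,-7,0],[-3,-10.3,0],[-3.7,-12.8,0],[-4.15,-14,0]],"turn":[[0,0,0],[0,0,0],[0,0,0],[0,0,0],[0,0,0]],"gripper":[1,1,1,1,1]}'
python3 -m crank '{"travel":[[0,0,0],[0,0,-3],[0,0,-6],[0,0,-8],[0,0,-9]],"turn":[[0,0,0],[0,0,0],[0,0,0],[0,0,0],[0,0,0]],"gripper":[1,1,1,1,1]}'
python3 - <<'E'
from h import *
save('side','side6.png');f=load('side');cv2.imwrite('pics/c6.png',cv2.resize(f['pixels'][150:400,220:470,::-1],None,fx=2.3,fy=2.3,interpolation=2))
print(bot.observe()['position'])
E
```

```text
clock: 21.9
position: [0.547, 0.3309, 0.2644]
tool_rot: [3.14, -0.001, 2.066]
force: [0.8, -1.0, -2.0]
grip_width: 0.0464
finger_force: 52.0
clock: 22.4
position: [0.4958, 0.1486, 0.2641]
tool_rot: [3.141, -0.0, 2.064]
force: [0.4, 0.2, -0.4]
grip_width: 0.0468
finger_force: 52.0
clock: 22.9
position: [0.4448, -0.0313, 0.2641]
tool_rot: [3.14, 0.0, 2.064]
force: [0.6, -0.5, -1.3]
grip_width: 0.0462
finger_force: 52.0
clock: 23.4
position: [0.4031, -0.1721, 0.2641]
tool_rot: [3.141, 0.001, 2.061]
force: [0.7, 0.6, -1.6]
grip_width: 0.0464
finger_force: 52.0
clock: 23.9
position: [0.4037, -0.169, 0.1723]
tool_rot: [-3.141, -0.001, 2.065]
force: [0.8, -0.4, -2.1]
grip_width: 0.0468
finger_force: 52.0
[ 0.40349343 -0.16907137  0.17172071]
```

View pics/c6.png

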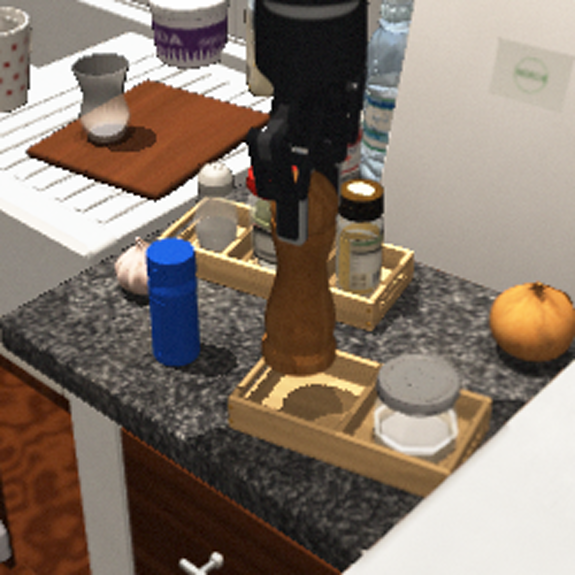

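The mill hangs over the left pocket (300,365 in the crop), nearly vertical. I lower it 4.9 cm and release gently.

```bash
python3 -m crank '{"travel":[[0,-0.1,-1.5],[0,-0.1,-3],[0,-0.1,-4],[0,-0.1,-4.6],[0,-0.1,-4.9]],"turn":[[0,0,0],[0,0,0],[0,0,0],[0,0,0],[0,0,0]],"gripper":[1,1,1,1,1]}'
python3 -m crank '{"travel":[[0,0,0],[0,0,0],[0,0,0],[0,0,0],[0,0,0]],"turn":[[0,0,0],[0,0,0],[0,0,0],[0,0,0],[0,0,0]],"gripper":[1,0.4,0.2,0,0]}'
python3 -m crank '{"travel":[[0,0,1],[0,0,3],[0,0,6],[0,0,9],[0,0,13]],"turn":[[0,0,0],[0,0,0],[0,0,0],[0,0,0],[0,0,0]],"gripper":[0,0,0,0,0]}'
python3 -m crank '{"travel":[[0,3,0],[0.5,7,0],[1,11,0],[1.5,15,0],[2,19,0]],"turn":[[0,0,0],[0,0,0],[0,0,0],[0,0,0],[0,0,0]],"gripper":[0,0,0,0,0]}'
python3 -m crank '{"travel":[[0.5,4,0],[1,8,0],[1.5,12,0],[2,16,0],[2.5,20,0]],"turn":[[0,0,0],[0,0,0],[0,0,0],[0,0,0],[0,0,0]],"gripper":[0,0,0,0,0]}'
python3 -m crank '{"travel":[[0,2,0],[0,4,0],[0,4,0],[0,4,0],[0,4,0]],"turn":[[0,0,0],[0,0,0],[0,0,0],[0,0,0],[0,0,0]],"gripper":[0,0,0,0,0]}'
python3 - <<'E'
from h import *
f=save('side','side7.png');g=save('top','top7.png')
a=cv2.resize(f['pixels'][190:390,240:460,::-1],(400,364),interpolation=2);b=cv2.resize(g['pixels'][180:310,290:490,::-1],(800,520),interpolation=2)
cv2.imwrite('pics/c7a.png',cv2.resize(f['pixels'][190:390,240:460,::-1],None,fx=2.7,fy=2.7,interpolation=2));cv2.imwrite('pics/c7b.png',b)
E
```

```text
clock: 24.45
position: [0.4042, -0.1709, 0.1245]
tool_rot: [3.141, 0.0, 2.064]
force: [-5.6, -1.1, 51.6]
grip_width: 0.0463
finger_force: 57.0
clock: 24.95
position: [0.404, -0.1709, 0.1244]
tool_rot: [3.141, 0.0, 2.064]
force: [-0.1, 0.5, 0.0]
grip_width: 0.0853
finger_force: 0.0
clock: 25.45
position: [0.4031, -0.1709, 0.2556]
tool_rot: [-3.14, -0.001, 2.064]
force: [0.3, -0.3, -0.7]
grip_width: 0.0855
finger_force: 0.0
clock: 25.95
position: [0.4238, 0.0205, 0.2552]
tool_rot: [3.141, 0.0, 2.064]
force: [1.2, 0.5, -0.2]
grip_width: 0.0854
finger_force: 0.0
clock: 26.45
position: [0.4488, 0.2206, 0.2552]
tool_rot: [3.141, 0.0, 2.064]
force: [0.3, -0.9, 0.5]
grip_width: 0.0856
finger_force: 0.0
clock: 26.95
position: [0.449, 0.2581, 0.2547]
tool_rot: [3.141, 0.0, 2.063]
force: [0.3, -0.5, -0.4]
grip_width: 0.0854
finger_force: 0.0
```

View pics/c7a.png

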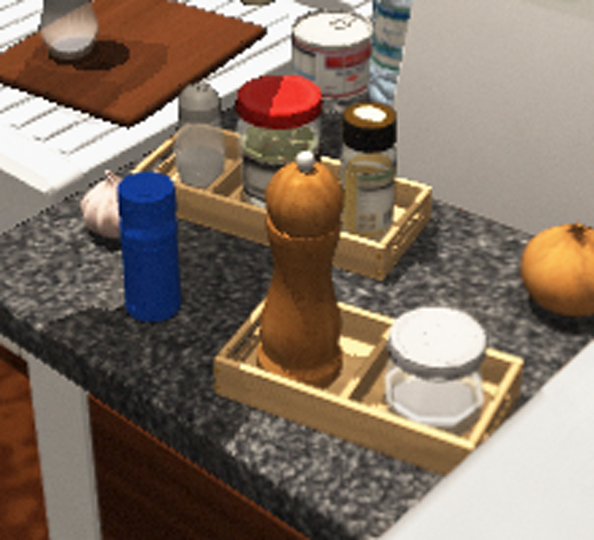

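View pics/c7b.png

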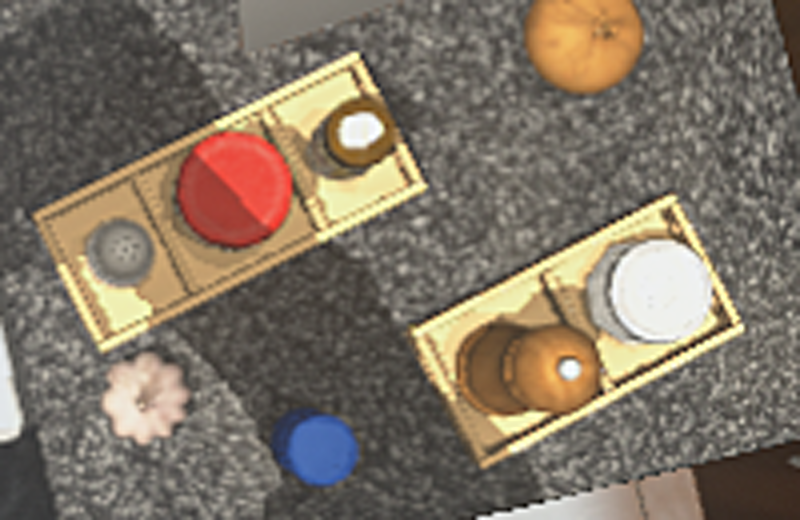

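Everything stands in its pocket. A quick numeric check of the centring comes before handing in.

Run:
```python
from h import *
f=load('top')
B=lambda x,y,z:px2w(f,290+(x+.5)/4-.5,180+(y+.5)/4-.5,z)[:2]
def fr(C):
    P=np.array([B(*c,.032) for c in C]);c=P.mean(0);u=P[1]+P[2]-P[0]-P[3];u/=np.linalg.norm(u);return c,np.array([u,[-u[1],u[0]]])
T=fr([(34,216),(360,53),(427,187),(103,351)]);S=fr([(411,329),(676,197),(742,325),(485,467)])
print(T[0],S[0])
for n,F,p in[('salt',T,B(120,251,.085)),('tall',T,B(234,189,.107)),('spice',T,B(361,132,.112)),('mill',S,B(555,368,.148)),('knob',S,B(570,370,.175)),('squat',S,B(660,290,.067))]: print(n,(F[1]@(p-F[0])*1000).round(1))
```

```text
[0.49677375 0.00175262] [ 0.42495275 -0.20975631]
salt [-75.    1.1]
tall [-2.5  2.5]
spice [75.3 -1.2]
mill [-48.2   0.5]
knob [-47.3  -0.7]
squat [45.   2.2]
```

All objects are within 5 mm of their pocket centres along the row and upright, and the caddies haven't moved. Handing in.

```bash
python3 -c "
from workcell import bot
print(bot.job_done())"
```

```text
the job is handed in; nothing more can be done
None
```

The job is handed in, verdict not shown: my last top-view check had all five items upright within 5 mm of their pocket centres along the row, both caddies within about 1 mm of where they stood, and the glass, garlic and onion looking unmoved.

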